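# Open the push-and-turn cap of the bench cleaner bottle

### The arm

A 6-joint arm with a two-finger parallel gripper is mounted at the origin on the work surface. World frame = base frame: x ahead of the robot, y to its left, z up, the work surface at z = 0. Lengths are in m, angles in degrees, forces in N, time in s.
With the tool pointing down it reaches from about 0.35 to 0.975 m from the base axis. Payload 4.9 kg.
Tool frame: the origin (TCP) lies midway between the tips of the shut fingers; the grasp point (between the pads) lies 19 mm behind it; z points along the fingers, x is the direction in which the jaws open and shut, and the axes are right-handed (so a half turn about z gives the same grasp; the last joint's range is limited). The gripper opens to 85 mm and grips with 20 to 120 N. Pads are 22 mm wide; open, the fingers measure 114 mm over their backs; the gripper's body (76 mm by 85 mm) begins 54 mm behind the grasp point. The pads swing forward as they close: fully open they stand 13 mm farther back than shut.
Start: joints at [-74.026, 3.019, 92.412, -0, 84.569, -6.818], TCP at [0.242, -0.576, 0.231] pointing down, gripper open.
Joint ranges: [-172.51, 172.51], [-57.92, 126.97], [3.15, 148.05], [-58.71, 238.71], [5.1, 150.11], [-179.66, 179.66]. Speed limits (degrees/s): [147.25, 147.25, 180, 180, 180, 180].

### API

Orientations are given as [roll, pitch, yaw] about the fixed x, y, z axes, in that order (R = Rz(yaw) Ry(pitch) Rx(roll)).
In Python, from bench import sense, imaging, job gives the robot as it stands.
- The arm moves only by the shell command python3 -m creep 'ROWS' [FORCE]. ROWS is JSON, a list of rows, each a list of 3 entries, a list of its own where there are three numbers: the turn, a rotation vector about the tool's x, y, z in degrees, then the shift along the tool's x, y, z in m, then the finger opening in m, from 0 to 0.0854. In form: [[[rx, ry, rz], [x, y, z], hand], ...]. A call has 1 to 20 rows; each row shifts and turns the pose as measured when the row begins, along the tool's axes as they then stand; what a row does not reach is not made up. A row lasts 1/12 s, in which the tool goes at most 41.7 mm and 7.16 degrees, less where a joint would pass 70% of its speed; a pose out of reach is approached as far as the arm can. A call is refused whole if a number of a shift passes 0.0417 or a number of a turn 7.16, either way. A call with a gripper value outside its range is refused whole. The fingers move at their own pace and stop on an object; FORCE is the grip in N (left out, the last holds). Time passes only in rows, so rows that do not move let the fingers close. It gives the time, the measured TCP pose, the force and the opening at its end, in the units of the state.
- sense(): the state, without advancing time (a new reading comes with each control period).
- imaging.snapshot(name): name is "scene" or "top" or "wrist"; returns a dict with "color" (480x640x3 uint8, red, green, blue), "camera_matrix" (3x3 intrinsics, pixels), "R" (3x3) and "t" (3): a world point X has camera coordinates R X + t. Camera axes: x right, y down, z forward; pixel columns grow to the right and rows downward; lengths in m; the calibration is good to about 2 mm. The wrist camera is an equidistant fisheye: a pixel r from the principal point sees the ray r / f radians off the axis. A picture is of the moment at which its call begins. There is no depth.
- job.sign_off(): hands the job in, once; it reports no verdict.
Trained networks look in the newest picture that a camera, given by its name, has taken for a name from the list of things; names that differ only in an ending like _2 or _b are one class to them, and where a whole thing is asked for, a point or a joint stands for the part that bears it (a point fixed in the world has none). Each returns a list of dicts, best first, with "conf" (0 to 1); they miss things now and then, are a little off and sometimes report something else, mostly with a low value. They report only what shows in the picture. A call takes as long as a camera call.
- imaging.find_in(camera, thing): "centre" ([x, y, z] in m, in world coordinates, good to about 4 mm: the middle of the surface that is visible of it).
- imaging.regions_of(camera, thing): "pixels" (480x640 bool, what is visible of it).
The state is a dict: "time": time; "q": joint angles; "joint_velocities": joint speeds; "tau": joint torques, N m; "tool_pos": TCP position; "tool_rot": TCP orientation; "ft_force": force on the tool from outside, world axes, zero at the start; "wrist_torque": the same for the moment, N m; "grip_width": opening from 0.0 (shut) to 1.0 (fully open).
Only numpy, scipy, OpenCV 4.12 (cv2) and the standard library are available. Lean on these libraries where they do the work, as an engineer would, in place of code of your own. Each camera call takes 0.05 s, during which the arm holds its last target.

### The job

Open the square cleaner bottle that is clamped in its bench holder: its child-resistant cap has to be held pressed down while it is turned anticlockwise, until it comes free. Lift the freed cap away and lay it the right way up (open side down) on the floor of the shallow tray, leaving the tape roll, the connector and the cup where they are.

Things in the scene. Friction and masses are not known exactly. Their poses are not given: they have to be found in the camera images.
- bottle: Square white plastic bottle, 60 x 60 mm, fixed in a bench holder (steel base 110 x 90 mm, 8 mm thick; aluminium walls up to 48 mm). It cannot turn. Origin on the bench under the bottle's axis, z up, any yaw. The shoulder ends 98 mm above the origin.
- cap: Round ribbed black cap: outer shell, 48 mm diameter, 32 mm tall, over a hidden liner; 55 g. Pose of the liner: origin on the axis at its underside, 2 mm below the unpressed shell's edge, z up. Closed: origin 113 mm above the bench, 17 mm of neck free below the shell. Once free and not pressed, the cap springs up 5 mm and lifts straight off, shell and liner together; before that it is held firmly.
- cap_top (a point): Centre of the shell's flat top, 34 mm above the cap's origin; it goes down with the shell. Unpressed, the shell only spins on the liner. Pressed 2.5 to 6 mm (7 to 11 N; hard stop at 6 mm, then the liner gives 1.5 mm more) six dogs inside take the liner along, after 0 to 45 degrees of lost motion. Let go, the shell springs up and the liner stays, so the turn can be made in several bites.
- neck (a point): Centre of the bottle neck's rim, 129 mm above the bench, hidden by the cap while that is on. Neck 28 mm in diameter, 38 mm over its lugs.
- cap_lug (a point): Point on a lug inside the liner, 17.5 mm from the axis along the cap's x, 4 mm above its origin; turns with the liner. Its angle about the bottle's z from the bottle's x axis is 0 to 15 degrees at the start; the cap is free from 93 to 128 degrees (anticlockwise from above), then a hard stop.
- tray: Shallow grey plastic tray, fixed, 150 x 150 mm outside, 18 mm high, walls and floor 4 mm thick, empty. Origin under its centre on the bench, z up, x and y along its sides.
- tape_roll: Bystander: roll of black tape lying flat, 72 mm in diameter, 22 mm tall. Origin at the centre of its underside.
- connector: Bystander: small grey plug housing, about 43 x 24 x 20 mm. Origin at the underside.
- cup: Bystander: empty black plastic cup, 68 mm in diameter at the rim, 75 mm tall. Origin at the centre of its underside.

How it is judged (in metres and radians):
On the way:
1. the cap's liner has been turned anticlockwise past about 50 degrees from its closed end while still held down on the neck (y of cap_lug in the frame of bottle above 0.0134 m and z of cap in the frame of bottle below 0.116 m and horizontal distance between cap and bottle below 0.006 m), for 0.05 s.
At the end, for the whole second after the job is handed in: The cap lies at rest, right way up (within 7 degrees), flat on the floor of the tray inside its walls; the bottle is open; the bystanders are where they were (x of cap in the frame of tray between -0.052 and 0.052 m and y of cap in the frame of tray between -0.052 and 0.052 m and z of cap in the frame of tray between 0.001 and 0.008 m and angle between cap's own z axis and vertical below 0.12 rad and linear speed of cap below 0.02 m/s); the robot touches nothing.
It fails at once if the tape roll is moved more than 20 mm (distance of tape_roll from where it was at the start of the episode above 0.02 m).
It fails at once if the connector is moved more than 20 mm (distance of connector from where it was at the start of the episode above 0.02 m).
It fails at once if the cup is moved more than 20 mm (distance of cup from where it was at the start of the episode above 0.02 m).
It also fails if it takes over 67 s, if anything falls off the work surface, if the arm or the gripper's body presses on something with over 40 N, if the wrist force passes 120 N, or if a joint passes its speed limit or range.

## Working session

There is one attempt and no reset: what is moved stays moved. The work goes in short steps, Python scripts to look and compute and a shell command to move; the robot and the scene stay as the last step left them, time stands still between calls to the robot, and variables do not carry over. Pictures are saved under pics/ and viewed, and the job is handed in when it is done.

```bash
ls; mkdir -p pics; python3 - <<'E'
from bench import sense, imaging, job
import cv2,numpy as np
print(sense())
for c in ["scene","top"]:
    s=imaging.snapshot(c); cv2.imwrite(f"pics/{c}0.png",s["color"][:,:,::-1])
    print(c,s["camera_matrix"],s["R"],s["t"])
    for n in ["bottle","cap","tray","tape_roll","connector","cup"]:
        print(n,[(np.round(d["centre"],4),round(d["conf"],2)) for d in imaging.find_in(c,n)][:3])
E
```

```text
pics
{'time': 0.0, 'q': array([-7.40265033e+01,  3.05494874e+00,  9.24929593e+01, -1.65176774e-03,
        8.45693344e+01, -6.81843341e+00]), 'joint_velocities': array([ 0.10049672, -0.01433483, -0.0899295 , -0.0158381 , -0.01881381,
       -0.00019455]), 'tau': array([ 2.68477903e-03, -3.93677437e+01, -3.70173275e+01, -8.13485258e-06,
        7.04422957e-03, -6.60351390e-06]), 'tool_pos': array([ 0.24193126, -0.57558978,  0.23007898]), 'tool_rot': array([-1.79987713e+02,  1.16608454e-01, -6.72078993e+01]), 'ft_force': array([-0.05185754,  0.41083257, -0.425452  ]), 'wrist_torque': array([-0.06176304, -0.0433927 ,  0.05499464]), 'grip_width': 0.9970235373650957}
scene [[510.82326761   0.         319.33133386]
 [  0.         510.82326761 242.62707971]
 [  0.           0.           1.        ]] [[-0.46701457  0.88421155 -0.00820485]
 [ 0.56962402  0.29373566 -0.7676248 ]
 [-0.67633266 -0.36316565 -0.64084697]] [ 0.28524382 -0.24671847  1.50669196]
bottle [(array([0.5327, 0.1296, 0.042 ]), 0.67)]
cap [(array([0.5193, 0.1195, 0.1443]), 0.76)]
tray [(array([ 0.5425, -0.1531,  0.0024]), 0.
[... 289 characters left out ...]
[[-3.95581571e-03 -9.99509040e-01  3.10810267e-02]
 [-9.90595179e-01 -3.34213446e-04 -1.36824995e-01]
 [ 1.36768207e-01 -3.13299697e-02 -9.90107515e-01]] [-0.03144699  0.60954807  1.29046639]
bottle [(array([0.5001, 0.1038, 0.0094]), 0.75)]
cap [(array([0.5115, 0.1132, 0.148 ]), 0.79)]
tray [(array([ 0.5384, -0.1546,  0.0021]), 0.83), (array([0.5094, 0.1095, 0.1468]), 0.33), (array([ 0.5069, -0.4226,  0.0404]), 0.27)]
tape_roll [(array([0.7426, 0.0484, 0.0189]), 0.71)]
connector [(array([ 0.539 , -0.1572,  0.0037]), 0.64), (array([0.5034, 0.3702, 0.0166]), 0.61)]
cup [(array([ 0.5057, -0.4252,  0.0394]), 0.79), (array([0.4993, 0.1026, 0.0122]), 0.32), (array([0.7466, 0.0474, 0.0183]), 0.28)]
```

View pics/scene0.png

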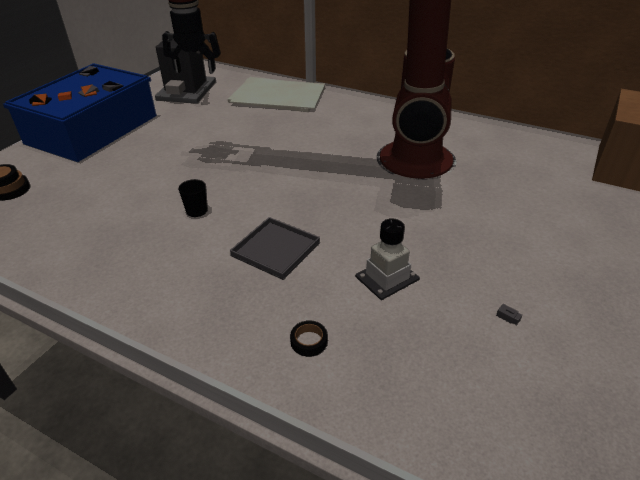

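View pics/top0.png

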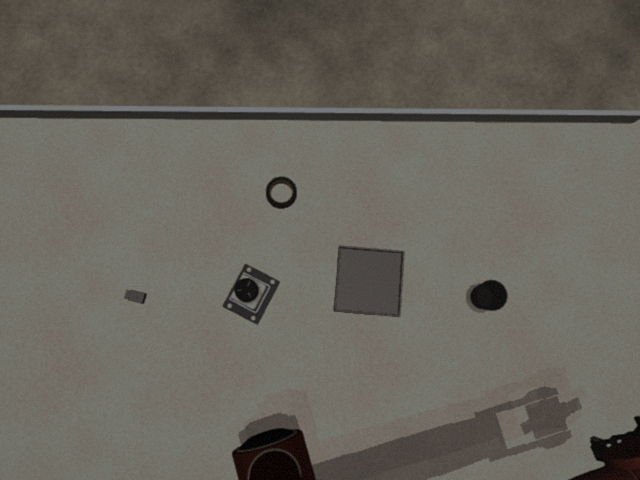

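The scene view shows the cap at about (392,232) on the bottle, the tray at (276,247), the tape roll at (309,338), the cup at (195,198) and the connector at (509,314). The top view shows the cap at (247,291) and the tray at (369,281). Next I'll fit the cap and tray geometry in both views.

```bash
cat > h.py <<'E'
from bench import sense, imaging, job
import cv2,numpy as np
from scipy.optimize import least_squares
def proj(s,X):
    c=np.atleast_2d(X)@np.array(s["R"]).T+s["t"]; p=c@np.array(s["camera_matrix"]).T; return p[:,:2]/p[:,2:]
def cyl(x,y,z0,z1,r):
    a=np.linspace(0,2*np.pi,40,endpoint=False)
    return np.array([[x+r*np.cos(t),y+r*np.sin(t),z] for z in(z0,z1) for t in a])
def hullmask(s,X):
    m=np.zeros((480*4,640*4),np.uint8); h=cv2.convexHull((proj(s,X)*4+1.5).astype(np.int32)); cv2.fillConvexPoly(m,h,1); return cv2.resize(m.astype(np.float32),(640,480),interpolation=cv2.INTER_AREA)
E
python3 - <<'E'
from h import *
from scipy.optimize import minimize
S={}
M={}
for c in ["scene","top"]:
    S[c]=imaging.snapshot(c)
    r=imaging.regions_of(c,"cap"); M[c]=r[0]["pixels"]; print(c,r[0]["conf"],M[c].sum(), np.argwhere(M[c]).mean(0)[::-1])
for cs in (["scene"],["top"],["scene","top"]):
    f=lambda p: sum(np.abs(hullmask(S[c],cyl(p[0],p[1],.115,.147,.024))-M[c]).sum() for c in cs)
    r=minimize(f,[.511,.115],method="Nelder-Mead",options=dict(initial_simplex=[[.511,.115],[.52,.115],[.511,.125]]))
    print(cs,r.x,r.fun)
for c in S:
    r=imaging.regions_of(c,"tray"); m=r[0]["pixels"].astype(np.uint8)
    def sq(p):
        R=np.array([[np.cos(p[2]),-np.sin(p[2])],[np.sin(p[2]),np.cos(p[2])]])
        q=np.array([[1,1],[1,-1],[-1,-1],[-1,1]])*.075@R.T+p[:2]
        return np.vstack([np.c_[q,np.zeros(4)],np.c_[q,np.full(4,.018)]])
    f=lambda p: np.abs(hullmask(S[c],sq(p))-m).sum()
    x0=np.array([.541,-.154,0.]); r=minimize(f,x0,method="Nelder-Mead",options=dict(initial_simplex=[x0,x0+[.01,0,0],x0+[0,.01,0],x0+[0,0,.1]]))
    print("tray",c,r.x,r.fun,m.sum())
E
```

```text
scene 0.7 549 [391.79052823 231.29872495]
top 0.69 426 [246.06338028 289.60093897]
['scene'] [0.51023326 0.11439659] 34.25
['top'] [0.51320933 0.11458033] 51.0625
['scene', 'top'] [0.51250546 0.11507814] 99.875
tray scene [ 0.53893566 -0.15349656 -0.08219952] 75.5 3185
tray top [ 0.5425865  -0.15369683 -0.088309  ] 114.4375 4366
```

```bash
python3 -m creep '[[[0,0,6.8],[0,0,0],0.085],[[0,0,6.8],[0,0,0],0.085],[[0,0,6.8],[0,0,0],0.085],[[0,0,0],[-0.036,-0.016,0],0.085],[[0,0,0],[-0.036,-0.016,0],0.085],[[0,0,0],[-0.036,-0.016,0],0.085],[[0,0,0],[-0.036,-0.016,0],0.085],[[0,0,0],[-0.036,-0.016,0],0.085],[[0,0,0],[-0.036,-0.016,0],0.085],[[0,0,0],[-0.036,-0.016,0],0.085],[[0,0,0],[-0.036,-0.016,0],0.085],[[0,0,0],[-0.036,-0.016,0],0.085],[[0,0,0],[-0.036,-0.016,0],0.085],[[0,0,0],[-0.036,-0.016,0],0.085],[[0,0,0],[-0.036,-0.016,0],0.085],[[0,0,0],[-0.036,-0.016,0],0.085],[[0,0,0],[-0.036,-0.016,0],0.085],[[0,0,0],[-0.036,-0.016,0],0.085],[[0,0,0],[0,0,0],0.085]]' 40
cat >> h.py <<'E'
from scipy.spatial.transform import Rotation as Ro
def to(x,y,z,yaw=None):
    s=sense(); R=Ro.from_euler('xyz',s["tool_rot"],degrees=True).as_matrix()
    print("t",s["time"],"pos",s["tool_pos"].round(4),"rot",s["tool_rot"].round(2),"q",s["q"].round(1),"F",s["ft_force"].round(2),"M",s["wrist_torque"].round(2),"g",s["grip_width"])
    print("shift tool",(R.T@(np.array([x,y,z])-s["tool_pos"])).round(4))
    # tilt correction: want tool z = -z world
    zt=R.T@np.array([0,0,-1.]); v=np.cross([0,0,1],zt); print("tilt corr deg",np.degrees(v).round(2))
E
python3 -c "
from h import *
to(.5115,.1147,.19)"
```

```text
time: 2.58
tool_pos: [0.4785, -0.0087, 0.2321]
tool_rot: [-179.4, -0.2, -89.2]
ft_force: [-0.4, 0.1, 0.7]
grip_width: 0.992
t 2.5833 pos [ 0.4785 -0.0087  0.2321] rot [-1.7943e+02 -1.6000e-01 -8.9160e+01] q [-9.900e+00 -1.820e+01  1.116e+02 -1.000e-01  8.600e+01  7.920e+01] F [-0.4   0.1   0.65] M [-0.03  0.01  0.01] g 0.9918940810086065
shift tool [-0.123  -0.0344  0.0421]
tilt corr deg [-0.57 -0.16  0.  ]
```

```bash
python3 -m creep '[[[-0.3,-0.1,0],[-0.031,-0.009,0],0.085],[[-0.3,-0.1,0],[-0.031,-0.009,0],0.085],[[0,0,0],[-0.031,-0.009,0.005],0.085],[[0,0,0],[-0.031,-0.009,0.005],0.085],[[0,0,0],[0,0,0],0.085]]'
python3 - <<'E'
from h import *
to(.5115,.1147,.19)
s=imaging.snapshot("wrist"); cv2.imwrite("pics/w1.png",s["color"][:,:,::-1]); print(s["camera_matrix"],s["R"],s["t"])
print(imaging.find_in("wrist","cap"))
r=imaging.regions_of("wrist","cap")
for d in r: print(d["conf"],d["pixels"].sum(),np.argwhere(d["pixels"]).mean(0)[::-1])
E
```

```text
time: 3.0
tool_pos: [0.5145, 0.1227, 0.2232]
tool_rot: [-179.8, -0.0, -89.1]
ft_force: [-0.1, -0.2, -0.5]
grip_width: 0.996
t 3.0 pos [0.5145 0.1227 0.2232] rot [-1.7984e+02 -2.0000e-02 -8.9050e+01] q [  5.4 -10.1 105.7  -0.   84.2  94.4] F [-0.08 -0.15 -0.48] M [0.02 0.07 0.02] g 0.9958265728335239
shift tool [0.0079 0.0033 0.0332]
tilt corr deg [-0.16 -0.02  0.  ]
[[371.64829954   0.         319.80959638]
 [  0.         371.64829954 239.65916556]
 [  0.           0.           1.        ]] [[ 1.55582652e-02 -9.99878754e-01  6.45750279e-04]
 [-9.65501795e-01 -1.48554570e-02  2.59972307e-01]
 [-2.59931193e-01 -4.66819115e-03 -9.65615857e-01]] [0.11436291 0.46683952 0.50411785]
[{'centre': [0.5186, 0.1186, 0.1454], 'conf': 0.83}]
0.86 4739 [330.38721249 249.89238236]
```

View pics/w1.png

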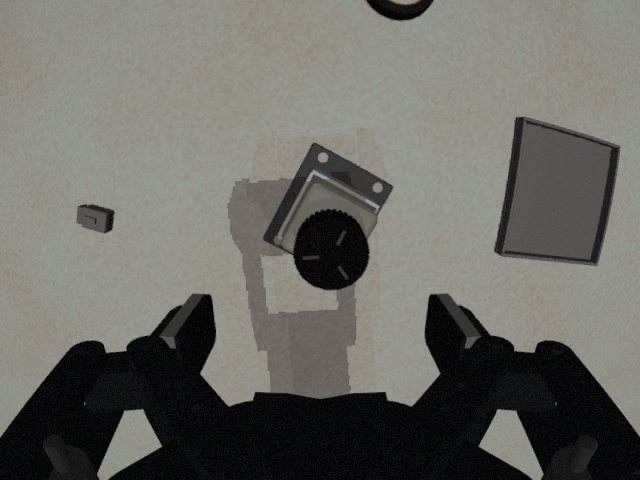

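```bash
cat >> h.py <<'E'
def projf(s,X):
    c=np.atleast_2d(X)@np.array(s["R"]).T+s["t"]; K=s["camera_matrix"]; rho=np.hypot(c[:,0],c[:,1]); th=np.arctan2(rho,c[:,2])
    return np.c_[K[0,2]+K[0,0]*th*c[:,0]/rho, K[1,2]+K[1,1]*th*c[:,1]/rho]
E
python3 - <<'E'
from h import *
from scipy.optimize import minimize
s=imaging.snapshot("wrist"); m=imaging.regions_of("wrist","cap")[0]["pixels"]
def hm(X):
    k=np.zeros((1920,2560),np.uint8); cv2.fillConvexPoly(k,cv2.convexHull((projf(s,X)*4+1.5).astype(np.int32)),1); return cv2.resize(k.astype(np.float32),(640,480),interpolation=cv2.INTER_AREA)
f=lambda p: np.abs(hm(cyl(p[0],p[1],.115,.147,.024))-m).sum()
r=minimize(f,[.511,.115],method="Nelder-Mead",options=dict(initial_simplex=[[.511,.115],[.52,.115],[.511,.125]])); print(r.x,r.fun)
to(*r.x,.113)
E
```

```text
[0.51166604 0.11534604] 200.9375
t 3.25 pos [0.5144 0.1178 0.2243] rot [-1.7976e+02 -1.4000e-01 -8.9380e+01] q [  4.9 -10.3 105.8  -0.2  84.3  94.3] F [-0.28  0.27 -0.01] M [ 0.02 -0.01 -0.01] g 0.9902123176565096
shift tool [0.0021 0.0032 0.1113]
tilt corr deg [-0.24 -0.14  0.  ]
```

```bash
python3 -m creep '[[[-0.2,-0.1,0],[0.002,0.003,0.03],0.085],[[0,0,0],[0,0,0.03],0.085],[[0,0,0],[0,0,0.02],0.085],[[0,0,0],[0,0,0],0.085]]'
python3 -c "
from h import *
to(.5115,.1151,.113)"
```

```text
time: 3.58
tool_pos: [0.5142, 0.1106, 0.1466]
tool_rot: [-179.4, -0.0, -89.8]
ft_force: [-0.5, 0.0, -0.7]
grip_width: 0.994
t 3.5833 pos [0.5142 0.1106 0.1466] rot [-1.7939e+02 -5.0000e-02 -8.9820e+01] q [ 4.100e+00 -7.100e+00  1.106e+02 -1.000e-01  7.590e+01  9.390e+01] F [-0.5   0.   -0.74] M [0.01 0.05 0.  ] g 0.9943163677259603
shift tool [-0.0045  0.0031  0.0336]
tilt corr deg [-0.61 -0.05  0.  ]
```

```bash
python3 -m creep '[[[-0.5,0,0],[-0.0045,0.003,0.012],0.085],[[0,0,0],[0,0,0.012],0.085],[[0,0,0],[0,0,0.008],0.085],[[0,0,0],[0,0,0],0.085]]'
python3 -c "
from h import *
to(.5115,.1151,.113)"
```

```text
time: 3.92
tool_pos: [0.5125, 0.113, 0.1149]
tool_rot: [-179.7, -0.0, -90.1]
ft_force: [0.7, -0.1, -0.5]
grip_width: 0.992
t 3.9167 pos [0.5125 0.113  0.1149] rot [-1.7972e+02 -5.0000e-02 -9.0090e+01] q [ 4.300e+00 -5.100e+00  1.119e+02 -1.000e-01  7.290e+01  9.440e+01] F [ 0.71 -0.13 -0.5 ] M [-0.01 -0.01  0.01] g 0.9918137535951042
shift tool [-0.0021  0.001   0.0019]
tilt corr deg [-0.28 -0.05  0.  ]
```

```bash
python3 -m creep '[[[-0.2,0,0],[-0.002,0.001,0.002],0.06],[[0,0,0],[0,0,0],0.055],[[0,0,0],[0,0,0],0.055],[[0,0,0],[0,0,0],0.055]]' 60
python3 -c "
from h import *
to(.5115,.1151,.113)
s=imaging.snapshot('wrist'); cv2.imwrite('pics/w2.png',s['color'][:,:,::-1])"
```

```text
time: 4.25
tool_pos: [0.513, 0.1153, 0.1148]
tool_rot: [-179.7, -0.0, -90.1]
ft_force: [0.0, -0.3, 0.7]
grip_width: 0.641
t 4.25 pos [0.513  0.1153 0.1148] rot [-1.7975e+02 -3.0000e-02 -9.0080e+01] q [ 4.600e+00 -4.900e+00  1.118e+02 -1.000e-01  7.290e+01  9.470e+01] F [ 0.02 -0.32  0.67] M [ 0.01  0.01 -0.03] g 0.64116500609076
shift tool [0.0002 0.0015 0.0018]
tilt corr deg [-0.25 -0.03  0.  ]
```

View pics/w2.png

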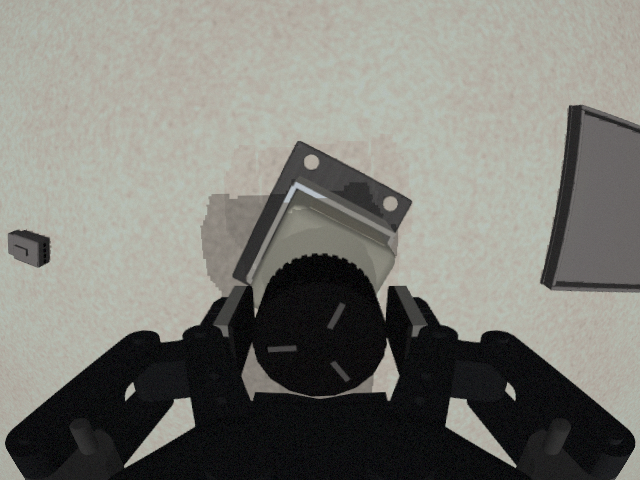

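The cap at about (320,325) sits centred between the pads at (238,310) and (402,310), with its three top marks visible. I'll close on it now.

```bash
python3 -m creep '[[[-0.2,0,0],[0,0.0015,0.001],0.045],[[0,0,0],[0,0,0],0.04],[[0,0,0],[0,0,0],0.04],[[0,0,0],[0,0,0],0.04],[[0,0,0],[0,0,0],0.04]]' 60
python3 -c "
from h import *
to(.5115,.1151,.113)"
```

```text
time: 4.72
tool_pos: [0.5125, 0.1155, 0.1152]
tool_rot: [-179.8, -0.0, -90.1]
ft_force: [0.6, 0.1, 0.1]
grip_width: 0.545
t 4.7167 pos [0.5125 0.1155 0.1152] rot [-1.7977e+02 -3.0000e-02 -9.0070e+01] q [  4.6  -5.  111.8  -0.   73.   94.7] F [0.56 0.06 0.09] M [-0.01  0.04  0.  ] g 0.5450592002889444
shift tool [0.0004 0.001  0.0022]
tilt corr deg [-0.23 -0.03  0.  ]
```

```bash
python3 -m creep '[[[0,0,0],[0,0,0.002],0.04],[[0,0,0],[0,0,0.002],0.04],[[0,0,0],[0,0,0.002],0.04]]' 70
python3 -c "
from h import *
to(.5115,.1151,.113)"
```

```text
time: 4.97
tool_pos: [0.5127, 0.1155, 0.1113]
tool_rot: [-179.8, -0.0, -90.1]
ft_force: [-3.7, -1.1, 7.9]
grip_width: 0.545
t 4.9667 pos [0.5127 0.1155 0.1113] rot [-1.7981e+02 -3.0000e-02 -9.0060e+01] q [ 4.600e+00 -4.700e+00  1.119e+02 -1.000e-01  7.260e+01  9.470e+01] F [-3.7  -1.08  7.88] M [-0.11  0.59  0.03] g 0.5446359410740121
shift tool [ 0.0004  0.0012 -0.0017]
tilt corr deg [-0.19 -0.03  0.  ]
```

```bash
python3 -m creep '[[[0,0,0],[0,0,0.002],0.04],[[0,0,-5],[0,0,0.001],0.04],[[0,0,-5],[0,0,0.001],0.04],[[0,0,-5],[0,0,0.001],0.04],[[0,0,-5],[0,0,0.001],0.04]]'
python3 -c "
from h import *
to(.5115,.1151,.11)"
```

```text
time: 5.38
tool_pos: [0.5135, 0.1159, 0.1119]
tool_rot: [-179.9, -0.1, -69.2]
ft_force: [-4.0, 0.2, 6.3]
grip_width: 0.547
t 5.3833 pos [0.5135 0.1159 0.1119] rot [-1.7987e+02 -7.0000e-02 -6.9210e+01] q [  4.6  -4.6 111.8  -0.   72.7  73.9] F [-3.96  0.18  6.29] M [-0.03  0.61  0.01] g 0.5467474101879487
shift tool [0.0001 0.0022 0.0019]
tilt corr deg [-0.13 -0.07  0.  ]
```

```bash
python3 -m creep '[[[0,0,0],[0,0.001,0.003],0.04],[[0,0,0],[0,0.001,0.002],0.04],[[0,0,-5],[0,0,0.002],0.04],[[0,0,-5],[0,0,0.002],0.04]]'
python3 -c "
from h import *
to(.5115,.1151,.11)"
```

```text
time: 5.72
tool_pos: [0.5135, 0.1162, 0.1103]
tool_rot: [-179.7, -0.1, -58.7]
ft_force: [-5.6, -0.9, 7.7]
grip_width: 0.542
t 5.7167 pos [0.5135 0.1162 0.1103] rot [-1.7973e+02 -8.0000e-02 -5.8660e+01] q [ 4.600e+00 -4.500e+00  1.119e+02  1.000e-01  7.240e+01  6.330e+01] F [-5.56 -0.87  7.74] M [-0.1   0.83 -0.03] g 0.5419700575784093
shift tool [-0.0001  0.0022  0.0003]
tilt corr deg [-0.27 -0.08  0.  ]
```

```bash
python3 -m creep '[[[0,0,-5],[0,0.001,0.002],0.04],[[0,0,-5],[0,0.001,0.002],0.04],[[0,0,-5],[0,0,0.002],0.04],[[0,0,-5],[0,0,0.002],0.04]]'
python3 -c "
from h import *
to(.5115,.1151,.11)
s=imaging.snapshot('wrist'); cv2.imwrite('pics/w3.png',s['color'][:,:,::-1])"
```

```text
time: 6.05
tool_pos: [0.5132, 0.1172, 0.1094]
tool_rot: [-179.5, -0.1, -37.7]
ft_force: [-8.2, -0.2, 14.1]
grip_width: 0.541
t 6.05 pos [0.5132 0.1172 0.1094] rot [-1.7953e+02 -6.0000e-02 -3.7650e+01] q [  4.6  -4.6 112.    0.3  72.2  42.1] F [-8.24 -0.23 14.07] M [-0.1   1.48 -0.1 ] g 0.540607364837975
shift tool [-0.0001  0.0027 -0.0006]
tilt corr deg [-0.47 -0.06  0.  ]
```

View pics/w3.png

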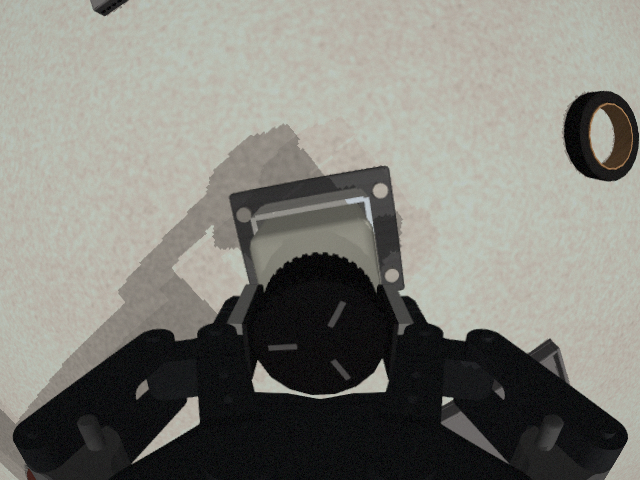

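The marks at (338,314), (283,347) and (341,370) haven't moved relative to the gripper, so the shell is turning with it. I'll keep turning.

```bash
python3 -m creep '[[[-0.2,0,-5],[0,0.001,0.001],0.04],[[-0.2,0,-5],[0,0.001,0.001],0.04],[[0,0,-5],[0,0,0.001],0.04],[[0,0,-5],[0,0,0.001],0.04],[[0,0,-5],[0,0,0.001],0.04]]'
python3 -c "
from h import *
to(.5115,.1151,.11)"
```

```text
time: 6.52
tool_pos: [0.5124, 0.1175, 0.1101]
tool_rot: [-179.8, -0.0, -11.3]
ft_force: [-4.3, -1.3, 7.3]
grip_width: 0.545
t 6.5167 pos [0.5124 0.1175 0.1101] rot [-1.7978e+02 -2.0000e-02 -1.1340e+01] q [  4.7  -4.5 111.9   0.2  72.5  16. ] F [-4.29 -1.32  7.33] M [-0.17  0.72 -0.05] g 0.5450482544199318
shift tool [-0.0005  0.0026  0.0001]
tilt corr deg [-0.22 -0.02  0.  ]
```

```bash
python3 -m creep '[[[-0.2,0,0],[0,0.002,0.002],0.04],[[0,0,-5],[0,0.002,0.002],0.04],[[0,0,-5],[0,0.001,0.0015],0.04],[[0,0,-5],[0,0.001,0.0015],0.04],[[0,0,-5],[0,0,0.0015],0.04]]'
python3 -c "
from h import *
to(.5115,.1151,.11)"
```

```text
time: 6.93
tool_pos: [0.5123, 0.1173, 0.1098]
tool_rot: [-179.3, -0.1, 9.7]
ft_force: [-7.4, -0.2, 11.1]
grip_width: 0.547
t 6.9333 pos [0.5123 0.1173 0.1098] rot [-1.7927e+02 -1.1000e-01  9.6600e+00] q [  4.4  -4.5 112.    0.8  72.5  -5.5] F [-7.43 -0.19 11.09] M [-0.19  1.14 -0.09] g 0.5465976524091464
shift tool [-0.0012  0.002  -0.0002]
tilt corr deg [-0.73 -0.11  0.  ]
```

```bash
python3 -m creep '[[[-0.3,0,-5],[0,0.002,0.0015],0.04],[[-0.3,0,-5],[0,0.002,0.0015],0.04],[[0,0,-5],[0,0.001,0.0015],0.04]]'
python3 -c "
from h import *
to(.5115,.1151,.11)"
```

```text
time: 7.18
tool_pos: [0.5122, 0.1167, 0.1098]
tool_rot: [-179.3, -0.2, 25.4]
ft_force: [-7.4, 2.1, 10.1]
grip_width: 0.543
t 7.1833 pos [0.5122 0.1167 0.1098] rot [-1.7931e+02 -1.5000e-01  2.5400e+01] q [  4.3  -4.5 111.9   0.7  72.7 -21.3] F [-7.35  2.09 10.09] M [ 0.24  1.17 -0.08] g 0.5429321591037609
shift tool [-0.0013  0.0012 -0.0002]
tilt corr deg [-0.69 -0.15  0.  ]
```

```bash
python3 -m creep '[[[-0.2,0,-5],[0,0.001,0.0015],0.04],[[0,0,-5],[0,0.001,0.0015],0.04],[[0,0,-3],[0,0.001,0.0015],0.04]]'
python3 -c "
from h import *
to(.5115,.1151,.11)
s=imaging.snapshot('wrist'); cv2.imwrite('pics/w4.png',s['color'][:,:,::-1])"
```

```text
time: 7.43
tool_pos: [0.5119, 0.1168, 0.1098]
tool_rot: [-179.1, -0.1, 39.2]
ft_force: [-7.9, 2.8, 11.3]
grip_width: 0.548
t 7.4333 pos [0.5119 0.1168 0.1098] rot [-1.7913e+02 -1.4000e-01  3.9160e+01] q [  4.3  -4.3 111.8   0.8  73.  -35.1] F [-7.89  2.77 11.3 ] M [ 0.21  1.37 -0.11] g 0.5479607643273371
shift tool [-0.0014  0.0011 -0.0003]
tilt corr deg [-0.87 -0.14  0.  ]
```

View pics/w4.png

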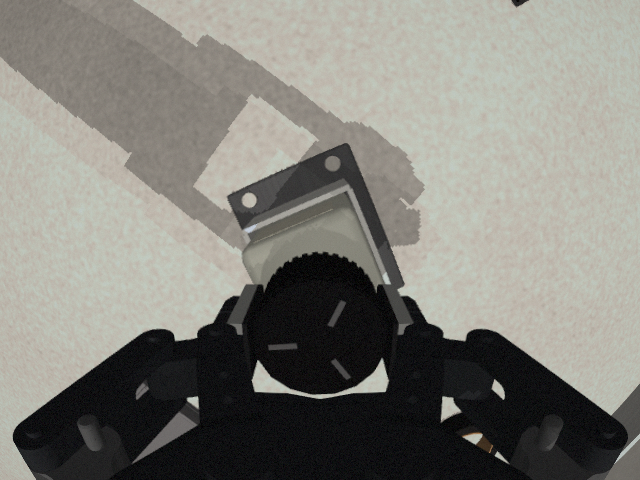

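The marks are still fixed relative to the gripper after 129° of turn. I'll turn a little further, then test by lifting.

```bash
python3 -m creep '[[[-0.4,0,-4],[0,0.001,0.0015],0.04],[[-0.4,0,-4],[0,0.001,0.0015],0.04],[[0,0,-3],[0,0.001,0.0015],0.04]]'
python3 -c "
from h import *
to(.5115,.1151,.11)"
```

```text
time: 7.73
tool_pos: [0.5118, 0.1167, 0.1097]
tool_rot: [-179.5, -0.1, 50.7]
ft_force: [-9.7, 1.0, 12.3]
grip_width: 0.542
t 7.7333 pos [0.5118 0.1167 0.1097] rot [-1.795e+02 -8.000e-02  5.069e+01] q [  4.5  -4.4 111.8   0.4  72.9 -46.3] F [-9.66  0.98 12.27] M [ 0.11  1.42 -0.08] g 0.5416936337219708
shift tool [-0.0014  0.0008 -0.0003]
tilt corr deg [-0.5  -0.08  0.  ]
```

```bash
python3 -m creep '[[[-0.3,0,0],[0,0,-0.003],0.04],[[0,0,0],[0,0,-0.003],0.04],[[0,0,0],[0,0,-0.002],0.04]]'
python3 -c "
from h import *
to(.5115,.1151,.12)"
```

```text
time: 7.98
tool_pos: [0.5116, 0.1166, 0.1193]
tool_rot: [-179.8, -0.0, 50.8]
ft_force: [-0.7, -0.3, 1.8]
grip_width: 0.545
t 7.9833 pos [0.5116 0.1166 0.1193] rot [-1.798e+02 -1.000e-02  5.084e+01] q [  4.6  -5.1 111.5   0.2  73.8 -46.3] F [-0.68 -0.29  1.81] M [-0.06  0.23  0.02] g 0.54471938623056
shift tool [-0.0012  0.0009 -0.0007]
tilt corr deg [-0.2  -0.01  0.  ]
```

```bash
python3 -m creep '[[[0,0,0],[0,0,-0.004],0.04],[[0,0,0],[0,0,-0.004],0.04],[[0,0,0],[0,0,-0.006],0.04]]'
python3 -c "
from h import *
to(.5115,.1151,.12)
s=imaging.snapshot('scene'); cv2.imwrite('pics/s5.png',cv2.resize(s['color'][150:310,300:500,::-1],None,fx=3.5,fy=3.5))
s=imaging.snapshot('wrist'); cv2.imwrite('pics/w5.png',s['color'][:,:,::-1])"
```

```text
time: 8.23
tool_pos: [0.5108, 0.1166, 0.132]
tool_rot: [-179.7, 0.0, 50.8]
ft_force: [-0.3, -0.3, -0.7]
grip_width: 0.547
t 8.2333 pos [0.5108 0.1166 0.132 ] rot [-1.7969e+02  4.0000e-02  5.0820e+01] q [  4.6  -6.  111.    0.2  75.2 -46.3] F [-0.29 -0.26 -0.65] M [-0.02 -0.02 -0.01] g 0.5473276338340755
shift tool [-0.0007  0.0016  0.012 ]
tilt corr deg [-0.31  0.04  0.  ]
```

View pics/s5.png

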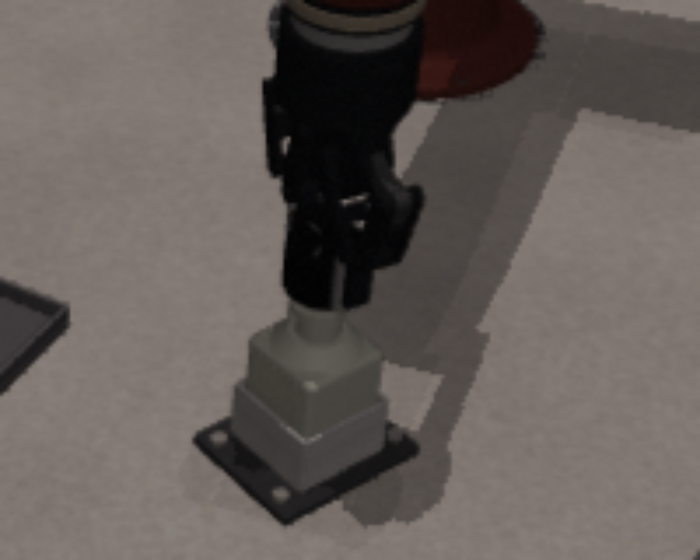

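View pics/w5.png

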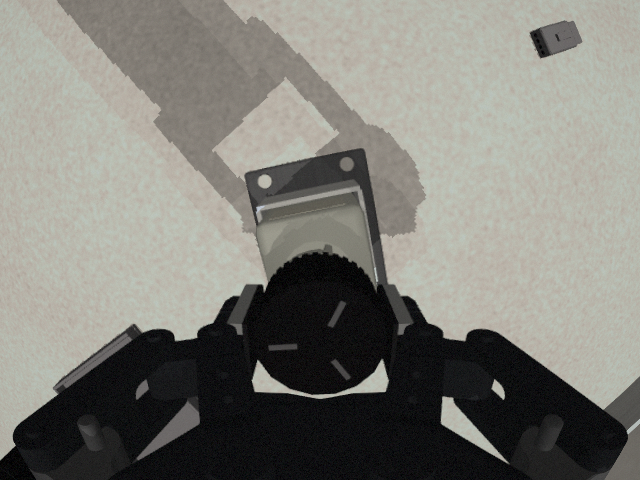

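The cap at about (320,325) stays in the pads and comes up with the gripper with no pull-down force, so it is free. I'll lift it and carry it to the tray.

```bash
python3 -m creep '[[[0,0,0],[0,0,-0.015],0.04],[[0,0,0],[0,0,-0.02],0.04],[[0,0,0],[0,0,-0.02],0.04],[[0,0,0],[0,0,0],0.04]]'
python3 -c "
from h import *
to(.541,-.1536,.19)"
```

```text
time: 8.67
tool_pos: [0.5105, 0.1164, 0.1876]
tool_rot: [-179.6, 0.1, 50.8]
ft_force: [1.1, -0.4, 0.2]
grip_width: 0.543
t 8.6667 pos [0.5105 0.1164 0.1876] rot [-1.796e+02  1.000e-01  5.080e+01] q [  4.6  -9.  108.2   0.2  81.2 -46.2] F [ 1.11 -0.42  0.17] M [ 0.01 -0.03  0.05] g 0.5425660360344036
shift tool [-0.19    0.1942 -0.0034]
tilt corr deg [-0.4  0.1  0. ]
```

```bash
python3 -m creep '[[[-0.2,0,0],[-0.01,0.01,-0.002],0.04],[[-0.2,0,0],[-0.02,0.02,0],0.04],[[0,0,0],[-0.02,0.02,0],0.04],[[0,0,0],[-0.02,0.02,0],0.04],[[0,0,0],[-0.02,0.02,0],0.04],[[0,0,0],[-0.02,0.02,0],0.04],[[0,0,0],[-0.02,0.02,0],0.04],[[0,0,0],[-0.02,0.02,0],0.04],[[0,0,0],[-0.015,0.02,0],0.04],[[0,0,0],[-0.01,0.01,0],0.04],[[0,0,0],[0,0,0],0.04]]'
python3 -c "
from h import *
to(.541,-.1536,.06)
s=imaging.snapshot('scene'); cv2.imwrite('pics/s6.png',s['color'][:,:,::-1])"
```

```text
time: 9.58
tool_pos: [0.5378, -0.1422, 0.177]
tool_rot: [-179.6, 0.2, 51.0]
ft_force: [-0.2, 0.7, -1.5]
grip_width: 0.538
t 9.5833 pos [ 0.5378 -0.1422  0.177 ] rot [-1.796e+02  1.600e-01  5.104e+01] q [-22.5  -3.8 104.5  -0.   79.8 -73.5] F [-0.23  0.68 -1.46] M [-0.03 -0.03 -0.05] g 0.5383969574350727
shift tool [-0.0066  0.0105  0.1169]
tilt corr deg [-0.4   0.16  0.  ]
```

View pics/s6.png

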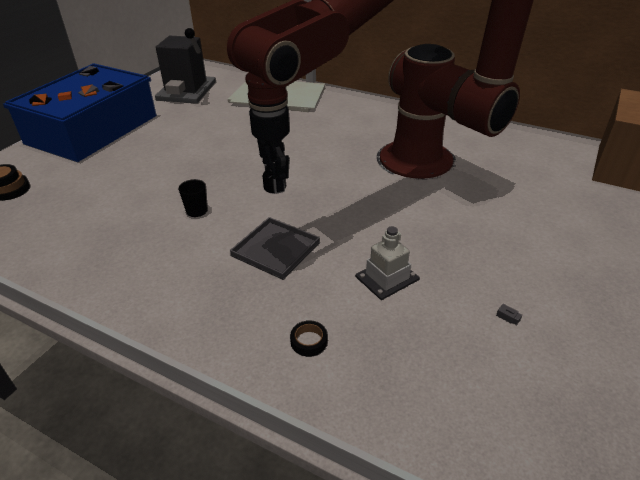

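The neck shows open at (391,235), and the cap hangs in the gripper at (274,183) above the tray.

```bash
python3 -m creep '[[[-0.3,0.1,0],[-0.0066,0.01,0.02],0.04],[[0,0,0],[0,0,0.03],0.04],[[0,0,0],[0,0,0.03],0.04],[[0,0,0],[0,0,0.02],0.04],[[0,0,0],[0,0,0.01],0.04],[[0,0,0],[0,0,0],0.04]]'
python3 -c "
from h import *
to(.541,-.1536,.006)"
```

```text
time: 10.13
tool_pos: [0.541, -0.1476, 0.0609]
tool_rot: [-179.8, -0.1, 51.2]
ft_force: [-0.6, 0.2, -0.9]
grip_width: 0.548
t 10.1333 pos [ 0.541  -0.1476  0.0609] rot [-1.7985e+02 -1.3000e-01  5.1240e+01] q [-23.    4.1 108.6   0.2  67.5 -74.3] F [-0.65  0.18 -0.94] M [ 0.01  0.05 -0.02] g 0.5481392751035917
shift tool [-0.0048  0.0038  0.0549]
tilt corr deg [-0.15 -0.13  0.  ]
```

```bash
python3 -m creep '[[[-0.1,-0.1,0],[-0.004,0.003,0.015],0.04],[[0,0,0],[0,0,0.015],0.04],[[0,0,0],[0,0,0.008],0.04],[[0,0,0],[0,0,0.006],0.04],[[0,0,0],[0,0,0],0.04]]'
python3 -c "
from h import *
to(.541,-.1536,.006)"
```

```text
time: 10.55
tool_pos: [0.5433, -0.1502, 0.0187]
tool_rot: [179.8, -0.2, 51.5]
ft_force: [-0.5, -0.1, -1.1]
grip_width: 0.545
t 10.55 pos [ 0.5433 -0.1502  0.0187] rot [ 1.7981e+02 -1.5000e-01  5.1460e+01] q [-2.310e+01  7.800e+00  1.092e+02  1.000e-01  6.280e+01 -7.460e+01] F [-0.49 -0.11 -1.06] M [ 0.02 -0.01  0.02] g 0.5454653391541285
shift tool [-0.0041  0.0002  0.0127]
tilt corr deg [ 0.19 -0.15  0.  ]
```

```bash
python3 -m creep '[[[0.2,-0.1,0],[-0.003,0,0.004],0.04],[[0,0,0],[0,0,0.003],0.04],[[0,0,0],[0,0,0.002],0.04],[[0,0,0],[0,0,0.001],0.04]]'
python3 -c "
from h import *
to(.541,-.1536,.006)"
```

```text
time: 10.88
tool_pos: [0.5439, -0.1534, 0.0116]
tool_rot: [179.7, -0.1, 51.5]
ft_force: [-0.1, 0.1, -0.2]
grip_width: 0.543
t 10.8833 pos [ 0.5439 -0.1534  0.0116] rot [ 1.797e+02 -1.300e-01  5.151e+01] q [-2.330e+01  8.600e+00  1.092e+02  1.000e-01  6.190e+01 -7.480e+01] F [-0.1   0.14 -0.21] M [-0.    0.01 -0.  ] g 0.5432662616187801
shift tool [-0.002  -0.0022  0.0055]
tilt corr deg [ 0.3  -0.13  0.  ]
```

```bash
python3 -m creep '[[[0.2,-0.1,0],[0,0,0.002],0.04],[[0,0,0],[0,0,0.001],0.04],[[0,0,0],[0,0,0.001],0.04]]'
python3 -m creep '[[[0,0,0],[0,0,0.001],0.04],[[0,0,0],[0,0,0.001],0.04]]'
python3 -c "
from h import *
to(.541,-.1536,.006)"
```

```text
time: 11.13
tool_pos: [0.5447, -0.1538, 0.0083]
tool_rot: [179.8, -0.1, 51.5]
ft_force: [-0.2, -0.7, -0.8]
grip_width: 0.543
time: 11.3
tool_pos: [0.545, -0.154, 0.0063]
tool_rot: [179.8, -0.1, 51.5]
ft_force: [-0.3, -0.3, 3.1]
grip_width: 0.544
t 11.3 pos [ 0.545  -0.154   0.0063] rot [ 1.7979e+02 -6.0000e-02  5.1480e+01] q [-23.3   9.2 109.    0.   61.5 -74.8] F [-0.35 -0.31  3.08] M [-0.03  0.02 -0.01] g 0.543899028840457
shift tool [-0.0022 -0.0033  0.0003]
tilt corr deg [ 0.21 -0.06  0.  ]
```

There's contact with the floor at z = 0.0063, as predicted. I'll release.

```bash
python3 -m creep '[[[0,0,0],[0,0,0],0.05],[[0,0,0],[0,0,0],0.055],[[0,0,0],[0,0,0],0.06],[[0,0,0],[0,0,0],0.065],[[0,0,0],[0,0,0],0.065],[[0,0,0],[0,0,0],0.065]]'
python3 -c "
from h import *
to(.541,-.1536,.006)
s=imaging.snapshot('wrist'); cv2.imwrite('pics/w7.png',s['color'][:,:,::-1])"
```

```text
time: 11.8
tool_pos: [0.5453, -0.1541, 0.0066]
tool_rot: [179.8, -0.1, 51.5]
ft_force: [1.1, 0.3, 0.3]
grip_width: 0.758
t 11.8 pos [ 0.5453 -0.1541  0.0066] rot [ 1.7976e+02 -7.0000e-02  5.1490e+01] q [-23.3   9.2 109.    0.   61.5 -74.8] F [1.08 0.28 0.35] M [ 0.03  0.02 -0.01] g 0.7580317236977508
shift tool [-0.0023 -0.0036  0.0006]
tilt corr deg [ 0.24 -0.07  0.  ]
```

View pics/w7.png

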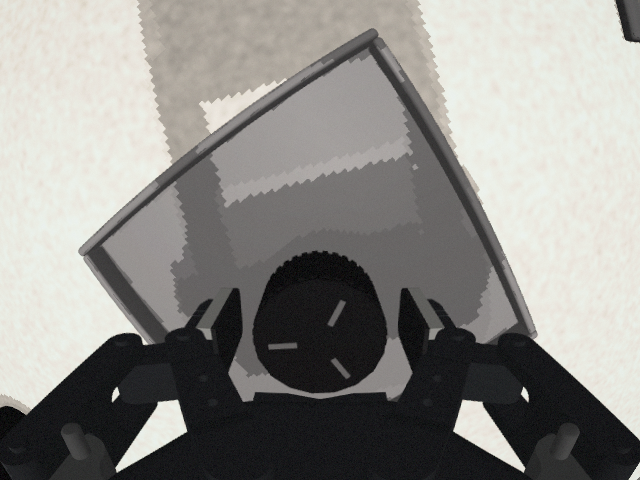

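The cap at about (320,322) stands clear of both pads on the tray floor. I'll retract.

```bash
python3 -m creep '[[[0,0,0],[0,0,-0.01],0.065],[[0,0,0],[0,0,-0.02],0.065],[[0,0,0],[0,0,-0.03],0.065],[[0,0,0],[0,0,-0.04],0.065],[[0,0,0],[0,0,-0.04],0.065],[[0,0,0],[0,0,-0.04],0.065],[[0,0,0],[0,0,-0.02],0.065],[[0,0,0],[0,0,0],0.065],[[0,0,0],[0,0,0],0.065]]'
python3 - <<'E'
from h import *
to(.541,-.1536,.2)
for c in ("scene","wrist"):
    s=imaging.snapshot(c); cv2.imwrite(f"pics/{c}8.png",s["color"][:,:,::-1])
    for n in ["cap","tray","tape_roll","connector","cup"]: print(c,n,[(np.round(d["centre"],3),round(d["conf"],2)) for d in imaging.find_in(c,n)][:1])
E
```

```text
time: 12.6
tool_pos: [0.5425, -0.1529, 0.2195]
tool_rot: [179.9, -0.0, 51.5]
ft_force: [-0.4, -1.2, -0.7]
grip_width: 0.761
t 12.6 pos [ 0.5425 -0.1529  0.2195] rot [ 1.7988e+02 -4.0000e-02  5.1490e+01] q [-23.3  -5.  101.5   0.   83.4 -74.8] F [-0.37 -1.17 -0.75] M [-0.04  0.01  0.03] g 0.7611580935407698
shift tool [-0.0015 -0.0008  0.0195]
tilt corr deg [ 0.12 -0.04  0.  ]
scene cap [(array([ 0.554, -0.149,  0.036]), 0.63)]
scene tray [(array([ 0.551, -0.141,  0.001]), 0.59)]
scene tape_roll [(array([0.748, 0.051, 0.02 ]), 0.68)]
scene connector [(array([ 0.554, -0.15 ,  0.036]), 0.69)]
scene cup [(array([ 0.512, -0.401,  0.055]), 0.91)]
wrist cap [(array([ 0.543, -0.149,  0.038]), 0.97)]
wrist tray [(array([ 0.531, -0.148,  0.006]), 0.66)]
wrist tape_roll [(array([0.739, 0.049, 0.02 ]), 0.77)]
wrist connector [(array([ 0.533, -0.147,  0.007]), 0.29)]
wrist cup [(array([ 0.49 , -0.392,  0.046]), 0.85)]
```

View pics/scene8.png

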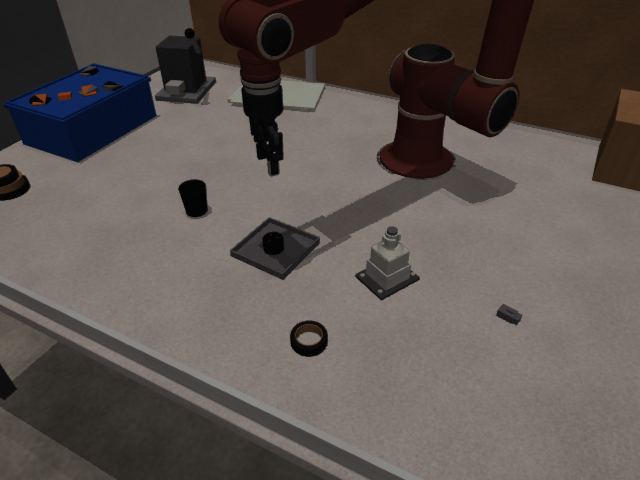

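View pics/wrist8.png

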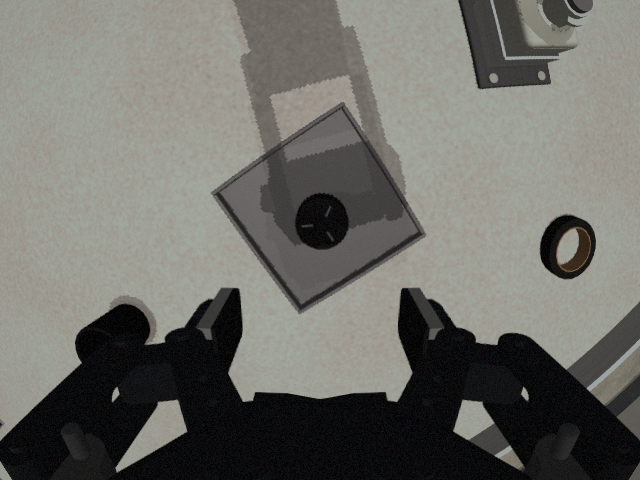

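The scene view shows the cap upright near the tray's centre at (273,243). The bottle's neck is open at (391,235), and the tape roll (309,338), cup (195,198) and connector (509,314) are unmoved. I'm handing in.

```bash
python3 -c "
from h import *
print(job.sign_off())"
```

```text
the job is handed in; nothing more can be done
None
```

The bottle is open, and the cap lies the right way up on the tray floor near the centre. I handed the job in at about 13 s on the robot's clock; no verdict was reported.

I gripped the cap, pressed it down about 5 mm and turned it about 141° anticlockwise in one bite. I then lifted it off, lowered it until the wrist felt light contact with the tray floor (3 N), released it and backed off.

**Checks that passed**
- **Grip:** the marks on the cap top stayed fixed relative to the gripper, so the shell turned with it.
- **Free cap:** it lifted with no pull-down force, and the neck showed bare afterwards.
- **Cap in tray:** the wrist camera put the cap's top at about (0.543, -0.149, 0.038). A cap lying flat on the 4 mm floor should have its top at 0.038 m.
- **Bystanders:** the tape roll, cup and connector are at the same pixels as at the start in the scene camera. The arm was about 0.2 m above the tray when I handed in.

**Checks that disagreed or were weak**
- **Connector:** in the last pictures the network placed it on the cap or the tray. I judged it unmoved from the picture alone.
- **Scene camera on the cap:** it placed the cap about 1 cm further out in x than the wrist camera did. Both are well inside the tray walls.
- **Turning past 50° while held down:** I could not observe the liner directly. I infer it from the tool's turn, the press force (6.3 to 14 N; 6.3 N only in the first 20°) and the cap coming free.

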